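Peel the matching tray off its stack and hold it out for loading

TASK

Take one empty tray for the kind of bushing now standing under the dial gauge: a blue tray if it is the brass one, a white tray if it is the steel one. The nested trays cling together, so peel the top tray of that stack off by the finger ridge at its corner: tip that corner up some 20 degrees while the opposite corner stays seated, then lift the tray away, leaving the next tray and everything else on the bench where it is. Carry it to the dark rubber mat and finish still holding it, level, steady and centred about 10 cm above the mat, ready for the inspector to load; do not put it down or let go.

Things in the scene. Friction and masses are not known exactly. Their poses are not given: they have to be found in the camera images.
- pack_blue: fixed pack: a steel locating base (202 x 162 mm, 26 mm tall corner angles) with four nested blue trays that stay put; origin under its centre, on the bench. The two stacks may stand either way round, left or right
- top_blue: empty blue formed tray on top of the blue stack, 0.13 kg +-20 %, loose, 190 (x) x 150 (y) mm over its 15 mm wide rim. Origin under the centre of its floor, 44 mm above the bench at the start; z up; rim top 22 mm above the origin; 6 mm down-turned edge, 20 mm deep dish. Trays nest 8 mm apart. A finger ridge rises from its (-x,-y) corner
- top_blue_grip (a point): middle of the blue top tray's finger ridge, at tray (-77,-57,36) mm. The ridge runs across the corner: 34 mm long along tray direction (1,-1), 10 mm thick along the diagonal (1,1), from 22 mm (rim) to 50 mm above the tray's origin; to be pinched across its thickness from above, room for the fingers on both sides down to the rim
- top_blue_heel (a point): the blue top tray's (+x,+y) corner, lower edge of its down-turned rim, tray (95,75,14) mm: the point it pivots on
- next_blue: the next blue tray, same shape, 0.15 kg, loose, nested under the top one and only resting on the pack. A snap button at the (+x,+y) corner joins it to the top tray with about 2 N: pulled up level, it comes along; the button lets go once the top tray is tipped about that corner by 15 to 20 degrees. Origin under its floor, 36 mm above the bench
- next_blue_heel (a point): the (+x,+y) corner of the next blue tray, top of its rim, where the top tray's heel rests; the two points coincide while it is seated
- pack_white: fixed pack: a steel locating base (202 x 162 mm, 26 mm tall corner angles) with four nested white trays that stay put; origin under its centre, on the bench. The two stacks may stand either way round, left or right
- top_white: empty white formed tray on top of the white stack, 0.13 kg +-20 %, loose, 190 (x) x 150 (y) mm over its 15 mm wide rim. Origin under the centre of its floor, 44 mm above the bench at the start; z up; rim top 22 mm above the origin; 6 mm down-turned edge, 20 mm deep dish. Trays nest 8 mm apart. A finger ridge rises from its (-x,-y) corner
- top_white_grip (a point): middle of the white top tray's finger ridge, at tray (-77,-57,36) mm. The ridge runs across the corner: 34 mm long along tray direction (1,-1), 10 mm thick along the diagonal (1,1), from 22 mm (rim) to 50 mm above the tray's origin; to be pinched across its thickness from above, room for the fingers on both sides down to the rim
- top_white_heel (a point): the white top tray's (+x,+y) corner, lower edge of its down-turned rim, tray (95,75,14) mm: the point it pivots on
- next_white: the next white tray, same shape, 0.15 kg, loose, nested under the top one and only resting on the pack. A snap button at the (+x,+y) corner joins it to the top tray with about 2 N: pulled up level, it comes along; the button lets go once the top tray is tipped about that corner by 15 to 20 degrees. Origin under its floor, 36 mm above the bench
- next_white_heel (a point): the (+x,+y) corner of the next white tray, top of its rim, where the top tray's heel rests; the two points coincide while it is seated
- mat_center (a point): middle of the upper face of the dark rubber loading mat (fixed, 180 x 150 x 3 mm, flat on the bench between the stacks); x, y along its sides
- gauge_anvil (a point): where a part stands on the base of the dial comparator (fixed), under its plunger, 22 mm above the bench. Steel base 110 mm across, column 25 to 47 mm behind this point on the point's -x side, black 58 mm dial facing its +x, 230 mm tall
- bush_brass: yellow brass bushing, 20 mm across, 40 mm tall, upright; origin under its centre. One of the two bushings stands under the gauge, the other waits on the wooden rest
- bush_steel: silver steel bushing, 20 mm across, 40 mm tall, upright; origin under its centre. One of the two bushings stands under the gauge, the other waits on the wooden rest
- rest: wooden rest for the waiting part, 60 x 60 x 22 mm, fixed; origin under its centre
- bottle: water bottle, 64 mm across, 190 mm tall, standing at the left; origin under its centre
- caliper: steel caliper lying at the right, 200 mm long; origin under the middle of its beam
- gauge_case: wooden gauge-block case, 110 x 70 x 42 mm, at the far left; origin under its centre
- loupe: black loupe, 48 mm across, 32 mm tall, at the left near the arm; origin under its centre
- carton: small carton, 75 x 50 x 28 mm, at the right near the arm; origin under its centre
Things that resemble listed ones, but are neither listed nor needed, are in the scene too. Leave any pink or purple look-alike of the part that bears gauge_anvil alone.

How it is judged (in metres and radians):
On the way, in this order (a step that is already met when the one before it is completed fails the run):
1. the matching top tray is held and tipped up by its ridge corner by more than 0.2 rad, its opposite corner still within 12 mm of its seat and the next tray still in place (((horizontal distance between bush_brass and gauge_anvil below 0.03 m and angle between top_blue's own z axis and vertical above 0.2 rad and distance between top_blue_heel and next_blue_heel below 0.012 m and contact force between the fingers and top_blue above 0.3 N and distance of next_blue from where it was at the start of the episode below 0.012 m) or (horizontal distance between bush_steel and gauge_anvil below 0.03 m and angle between top_white's own z axis and vertical above 0.2 rad and distance between top_white_heel and next_white_heel below 0.012 m and contact force between the fingers and top_white above 0.3 N and distance of next_white from where it was at the start of the episode below 0.012 m))), for 0.05 s.
2. the tray is held clear of its stack (its opposite corner more than 50 mm from its seat) (((horizontal distance between bush_brass and gauge_anvil below 0.03 m and distance between top_blue_heel and next_blue_heel above 0.05 m and contact force between the fingers and top_blue above 0.3 N) or (horizontal distance between bush_steel and gauge_anvil below 0.03 m and distance between top_white_heel and next_white_heel above 0.05 m and contact force between the fingers and top_white above 0.3 N))), for 0.1 s.
At the end, for the whole second after the job is handed in: The matching top tray is in the fingers, centred within 50 mm over the mat, its underside 50 to 180 mm above it, level within 0.21 rad, still (under 0.03 m/s), touching neither stack; the next tray and the other stack's trays within 15 mm of their start (((horizontal distance between bush_brass and gauge_anvil below 0.03 m and horizontal distance between top_blue and mat_center below 0.05 m and z of top_blue in the frame of mat_center between 0.05 and 0.18 m and angle between top_blue's own z axis and vertical below 0.21 rad and linear speed of top_blue below 0.03 m/s and angular speed of top_blue below 0.2 rad/s and contact force between the fingers and top_blue above 0.5 N and contact force between top_blue and next_blue below 0.1 N and contact force between top_blue and pack_blue below 0.1 N and contact force between top_blue and pack_white below 0.1 N and contact force between top_blue and top_white below 0.1 N and distance of each of next_blue, top_white, next_white from where it was at the start of the episode below 0.015 m and angle between next_blue's own z axis and vertical below 0.08 rad) or (horizontal distance between bush_steel and gauge_anvil below 0.03 m and horizontal distance between top_white and mat_center below 0.05 m and z of top_white in the frame of mat_center between 0.05 and 0.18 m and angle between top_white's own z axis and vertical below 0.21 rad and linear speed of top_white below 0.03 m/s and angular speed of top_white below 0.2 rad/s and contact force between the fingers and top_white above 0.5 N and contact force between top_white and next_white below 0.1 N and contact force between top_white and pack_white below 0.1 N and contact force between top_white and pack_blue below 0.1 N and contact force between top_white and top_blue below 0.1 N and distance of each of next_white, top_blue, next_blue from where it was at the start of the episode below 0.015 m and angle between next_white's own z axis and vertical below 0.08 rad))); the arm keeps its last pose, push and grip.
It fails at once if the next tray of a stack is dragged along or shifted (distance of any of next_blue, next_white from where it was at the start of the episode above 0.02 m).
It fails at once if a tray is taken from the wrong stack ((horizontal distance between bush_brass and gauge_anvil below 0.03 m and distance of top_white from where it was at the start of the episode above 0.02 m) or (horizontal distance between bush_steel and gauge_anvil below 0.03 m and distance of top_blue from where it was at the start of the episode above 0.02 m)).
It fails at once if a bushing is moved (distance of any of bush_brass, bush_steel from where it was at the start of the episode above 0.015 m).
It fails at once if another thing on the bench is pushed about (distance of any of bottle, caliper, gauge_case, loupe, carton from where it was at the start of the episode above 0.03 m).
It also fails if it takes over 42 s, if anything falls off the work surface, if the arm or the gripper's body presses on something with over 40 N, if the wrist force passes 120 N, or if a joint passes its speed limit or range.

ROBOT

A 6-joint arm with a two-finger parallel gripper is mounted at the origin on the work surface. World frame = base frame: x ahead of the robot, y to its left, z up, the work surface at z = 0. Lengths are in m, angles in degrees, forces in N, time in s.
With the tool pointing down it reaches from about 0.425 to 0.95 m from the base axis. Payload 3.5 kg.
Tool frame: the origin (TCP) lies midway between the tips of the shut fingers; the grasp point (between the pads) lies 19 mm behind it; z points along the fingers, x is the direction in which the jaws open and shut, and the axes are right-handed (so a half turn about z gives the same grasp; the last joint's range is limited). The gripper opens to 85 mm and grips with 20 to 120 N. Pads are 22 mm wide; open, the fingers measure 114 mm over their backs; the gripper's body (76 mm by 85 mm) begins 54 mm behind the grasp point. The pads swing forward as they close: fully open they stand 13 mm farther back than shut.
Start: joints at [-81.475, 16.404, 90.338, -0, 73.258, -8.594], TCP at [0.199, -0.645, 0.231] pointing down, gripper open.
Joint ranges: [-158.93, 158.93], [-51.34, 127.21], [12.03, 142.37], [-87.48, 267.48], [13.55, 161.25], [-162.69, 162.69]. Speed limits (degrees/s): [159.86, 159.86, 180, 180, 180, 180].

INTERFACE

Orientations are given as [roll, pitch, yaw] about the fixed x, y, z axes, in that order (R = Rz(yaw) Ry(pitch) Rx(roll)).
In Python, from station import ctrl gives the robot as it stands.
- The arm moves only by the shell command python3 -m crank 'ROWS' [FORCE]. ROWS is JSON, a list that holds one entry, the list of rows, each a list of 5 numbers: the finger opening in mm, from 0 to 85.4, then the shift along the tool's x, y, z in mm, then the turn about the tool's z in rad. In form: [[[gripper, x, y, z, turn], ...]]. A call has 1 to 20 rows; each row shifts and turns the pose as measured when the row begins, along the tool's axes as they then stand; what a row does not reach is not made up. A row lasts 1/10 s, in which the tool goes at most 50 mm and 8.59 degrees, less where a joint would pass 70% of its speed; a pose out of reach is approached as far as the arm can. A call is refused whole if a number of a shift passes 50 or a number of a turn 0.15, either way. A call with a gripper value outside its range is refused whole. The fingers move at their own pace and stop on an object; FORCE is the grip in N (left out, the last holds). Time passes only in rows, so rows that do not move let the fingers close. It gives the time, the measured TCP pose, the force and the opening at its end, in the units of the state.
- ctrl.sense(): the state, without advancing time (a new reading comes with each control period).
- ctrl.camera(name): name is "scene" or "top"; returns the picture (480x640x3 uint8, blue, green, red); there is no depth.
- ctrl.camera_params(name): a dict with "K" (3x3 intrinsics, pixels), "dist_coeffs" ([k1, k2, p1, p2, k3] as OpenCV has them; the pictures are not rectified), "pose" (4x4, takes a point from camera to world coordinates). Camera axes: x right, y up, looking along -z (the intrinsics and any distortion apply to the point x, -y, -z); pixel columns grow to the right and rows downward; lengths in m; the calibration is good to about 2 mm. A picture is of the moment at which its call begins. camera_params takes no time and is no camera call.
- ctrl.sign_off(): hands the job in, once; it reports no verdict.
The state is a dict: "time_s": time; "joints": joint angles; "joint_vel": joint speeds; "joint_efforts": joint torques, N m; "tool_pos": TCP position; "orientation": TCP orientation; "contact_force": force on the tool from outside, world axes, zero at the start; "torque": the same for the moment, N m; "opening": opening from 0.0 (shut) to 1.0 (fully open).
Only numpy, scipy, OpenCV 4.12 (cv2) and the standard library are available. Lean on these libraries where they do the work, as an engineer would, in place of code of your own. Each camera call takes 0.05 s, during which the arm holds its last target. There are 200 camera calls.

## Working session

There is one attempt and no reset: what is moved stays moved. The work goes in short steps, Python scripts to look and compute and a shell command to move; the robot and the scene stay as the last step left them, time stands still between calls to the robot, and variables do not carry over. Pictures are saved under pics/ and viewed, about 8 in all and at most 12, crops included, and the job is handed in when it is done.

```bash
mkdir -p pics; python3 - <<'E'
from station import ctrl
import cv2
for n in("scene","top"):
    cv2.imwrite(f"pics/{n}0.png",ctrl.camera(n)); p=ctrl.camera_params(n); print(n,p)
print(ctrl.sense())
E
```

```text
scene {'K': array([[608.2210916 ,   0.        , 314.96738745],
       [  0.        , 608.2210916 , 241.5670284 ],
       [  0.        ,   0.        ,   1.        ]]), 'dist_coeffs': array([0.02649456, 0.        , 0.        , 0.        , 0.        ]), 'pose': array([[ 0.7396245 , -0.40378083,  0.53843908,  1.4231639 ],
       [ 0.67296644,  0.45377587, -0.58412639, -0.90575033],
       [-0.00847162,  0.79438562,  0.60735469,  1.0177224 ],
       [ 0.        ,  0.        ,  0.        ,  1.        ]])}
top {'K': array([[514.62460277,   0.        , 322.90717944],
       [  0.        , 514.62460277, 233.57014328],
       [  0.        ,   0.        ,   1.        ]]), 'dist_coeffs': array([-0.08150446,  0.        ,  0.        ,  0.        ,  0.        ]), 'pose': array([[-0.03005915,  0.9964435 , -0.07871969,  0.43953631],
       [-0.99946958, -0.03095067, -0.01012949,  0.01137871],
       [-0.0125299 ,  0.07837345,  0.99684533,  1.40301055],
       [ 0.        ,  0.        ,  0.        ,  1.        ]])}
{'time_s': 0.1, 'joints': array([-8.14763024e+01,  1.64522060e+01,  9.04172248e+01,  4.86211809e-04,
        7.32579614e+01, -8.59283986e+00]), 'joint_vel': array([-0.05365829, -0.08550748, -0.21562497, -0.04700892, -0.04050665,
       -0.10562769]), 'joint_efforts': array([ 1.17111045e-03, -4.07300591e+01, -2.93698722e+01, -1.21444664e-04,
        3.45877444e-03,  1.56107285e-05]), 'tool_pos': array([ 0.1986191 , -0.64447614,  0.23001429]), 'orientation': array([-1.79980506e+02,  1.25892751e-01, -7.28835817e+01]), 'contact_force': array([-0.42169736, -0.19046642,  0.0126292 ]), 'torque': array([ 0.02441912, -0.00666863,  0.04568567]), 'opening': 0.999454293906902}
```

View pics/scene0.png

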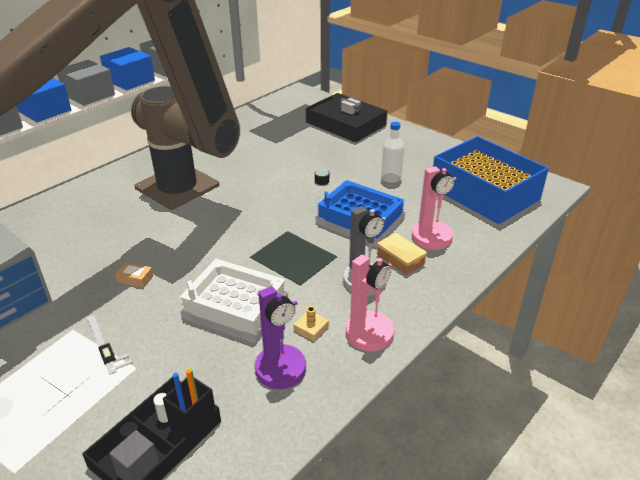

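View pics/top0.png

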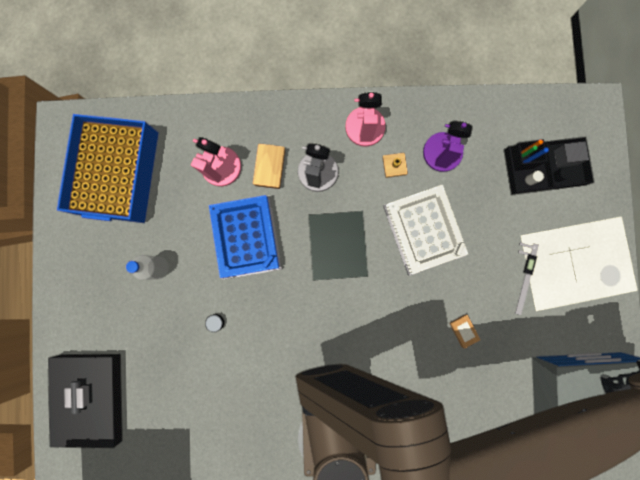

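The real (grey) gauge is at top (318,165), and its look-alikes are pink at (217,162) and (366,125) and purple at (445,150). The wooden rest with a yellow bushing is at (396,163). The white stack is at (427,229) and the blue one at (245,236). Next I'll crop the gauge and the white tray.

```bash
python3 - <<'E'
import cv2,numpy as np
s=cv2.imread("pics/scene0.png");t=cv2.imread("pics/top0.png")
r=lambda im,x,y,w,h:cv2.resize(im[y:y+h,x:x+w],(400,300),interpolation=cv2.INTER_CUBIC)
a=np.vstack([np.hstack([r(s,330,200,80,100) if 0 else r(s,325,210,120,90),r(t,375,175,120,110-20)]),np.hstack([r(s,170,250,120,90),r(t,375,190,120,90)])])
cv2.imwrite("pics/crop1.png",a)
E
```

```text
(no output)
```

View pics/crop1.png

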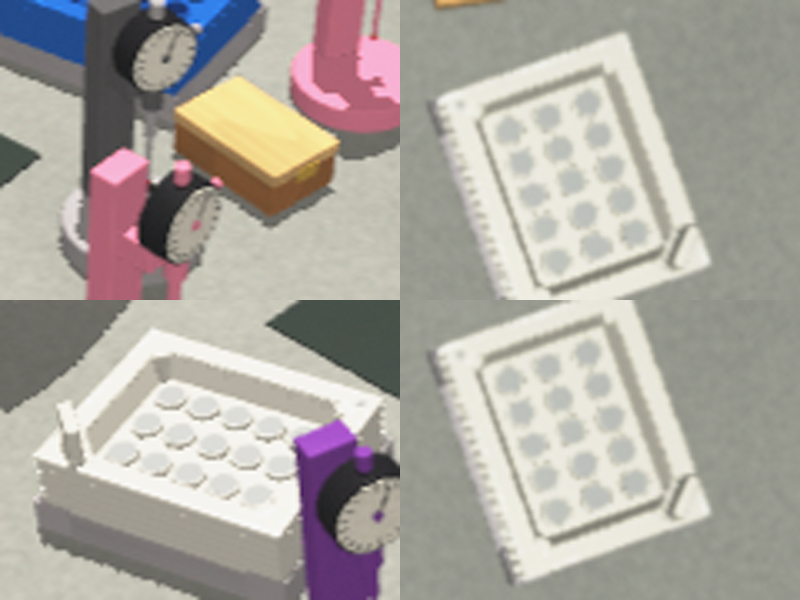

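```bash
cat > h.py <<'E'
from station import ctrl
import cv2,numpy as np
P={n:ctrl.camera_params(n) for n in("scene","top")}
def ray(n,uv):
    p=P[n];x=cv2.undistortPoints(np.array([[uv]],float),p["K"],p["dist_coeffs"])[0,0]
    d=p["pose"][:3,:3]@[x[0],-x[1],-1];return p["pose"][:3,3],d/np.linalg.norm(d)
def atz(n,uv,z):
    o,d=ray(n,uv);return o+d*(z-o[2])/d[2]
def tri(us,ut):
    (a,d),(b,e)=ray("scene",us),ray("top",ut)
    s=np.linalg.lstsq(np.c_[d,-e],b-a,rcond=None)[0];p,q=a+s[0]*d,b+s[1]*e
    return (p+q)/2,np.linalg.norm(p-q)
def proj(n,X):
    p=P[n];c=p["pose"][:3,:3].T@(np.asarray(X)-p["pose"][:3,3])
    return cv2.projectPoints(np.array([[c[0],-c[1],-c[2]]]),np.zeros(3),np.zeros(3),p["K"],p["dist_coeffs"])[0].ravel()
E
python3 - <<'E'
from h import *
np.set_printoptions(precision=4,suppress=True)
for k,s,t in [("ridgecorner",(181.4,297.1),(468,255.1)),("+x+y heel",(284.9,280.6),(386.1,204.1)),("+x-y",(257,317.5),(443.1,184.9)),("-x+y",(215.9,259),(410.1,274.9)),("ridgetop",(190.5,281),(460.5,248.5))]:
    print(k,*tri(s,t),atz("top",t,.066),atz("scene",s,.066))
print("mat",np.mean([atz("top",u,.003) for u in [(309,213),(365,211),(368,278),(311,280)]],0))
print([atz("top",u,.003) for u in [(309,213),(365,211),(368,278),(311,280)]])
print("gauge",atz("top",(318,172),.02))
g=atz("top",(319,174),.022)
for n in("scene","top"):print(n,proj(n,g))
s=cv2.imread("pics/scene0.png");t=cv2.imread("pics/top0.png")
r=lambda im,x,y,w,h:cv2.resize(im[y:y+h,x:x+w],(400,300),interpolation=cv2.INTER_CUBIC)
cv2.imwrite("pics/crop2.png",np.vstack([np.hstack([r(t,290,135,64,48),r(t,370,140,64,48)]),np.hstack([r(s,325,255,80,60),r(s,285,295,64,48)])]))
E
```

```text
ridgecorner [ 0.4802 -0.3496  0.0586] 0.009237595748490314 [ 0.4771 -0.3513  0.066 ] [ 0.4913 -0.3509  0.066 ]
+x+y heel [ 0.6194 -0.1433  0.0554] 0.0018602089249449773 [ 0.6173 -0.1427  0.066 ] [ 0.6289 -0.151   0.066 ]
+x-y [ 0.6679 -0.2886  0.0702] 0.014718150108517456 [ 0.6637 -0.2951  0.066 ] [ 0.6699 -0.2807  0.066 ]
-x+y [ 0.431  -0.199   0.0545] 0.0012984770430281266 [ 0.4307 -0.1977  0.066 ] [ 0.4434 -0.207   0.066 ]
ridgetop [ 0.4943 -0.3231  0.0988] 0.0023620430493065613 [ 0.495  -0.3324  0.066 ] [ 0.4622 -0.3015  0.066 ]
mat [ 0.5166 -0.0152  0.003 ]
[array([0.6078, 0.062 , 0.003 ]), array([ 0.6085, -0.0914,  0.003 ]), array([ 0.4255, -0.093 ,  0.003 ]), array([0.4248, 0.0617, 0.003 ])]
gauge [0.7174 0.0337 0.02  ]
scene [359.5397 272.6492]
top [319. 174.]
```

View pics/crop2.png

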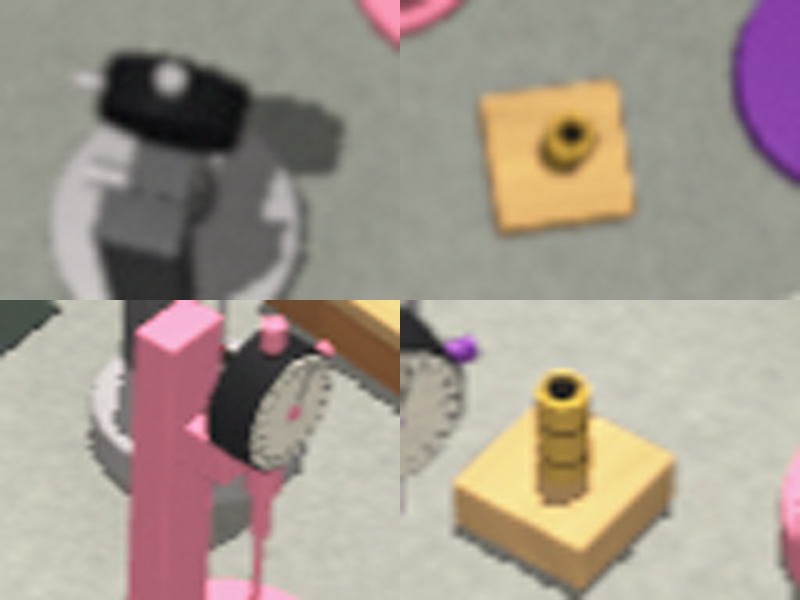

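The bushing waiting on the rest is brass (top 396,163), so the steel one is under the grey gauge and I need the **white** tray. Its ridge is at top (460,248), about (0.493, -0.327, 0.08), and the tray yaw is about 17°.

Rows can't tilt the tool. I'll pinch the ridge by its ends, so the tray can pivot about the pad axis while tipping. Once the button lets go I'll lower it to near level, clamp hard and lift.

```bash
python3 -m crank '[[[85,-22,-37,0,0],[85,-22,-37,0,0],[85,-22,-37,0,0],[85,-22,-37,0,0],[85,-22,-37,0,0],[85,-22,-37,0,0],[85,-22,-37,0,0],[85,-22,-37,0,0],[85,-22,-37,0,0],[85,-22,-37,0,0],[85,0,0,0,-0.13],[85,0,0,0,-0.13],[85,0,0,0,-0.13],[85,0,0,0,-0.13],[85,0,0,0,-0.13],[85,0,0,0,-0.13],[85,0,0,0,0]]]' 20
```

```text
time_s: 1.8
tool_pos: [0.4953, -0.307, 0.2195]
orientation: [-179.4, 1.0, -26.4]
contact_force: [-0.1, 0.0, -0.2]
opening: 0.997
```

```bash
python3 - <<'E'
from h import *
def draw(c,yaw,out):
    a=np.radians(yaw);R=np.array([[np.cos(a),-np.sin(a)],[np.sin(a),np.cos(a)]])
    W=lambda q:np.r_[np.array(c)+R@np.array(q[:2])/1e3,.044+q[2]/1e3]
    rim=[(-95,-75,22),(95,-75,22),(95,75,22),(-95,75,22)]
    e=np.array([1,-1])/2**.5;d=np.array([1,1])/2**.5;g=np.array([-77,-57])
    rt=[(*(g+17*i*e+5*j*d),50) for i,j in((1,1),(1,-1),(-1,-1),(-1,1))]
    ims=[]
    for n,(x,y,w,h) in (("scene",(170,250,130,98)),("top",(375,180,110,82))):
        im=cv2.imread(f"pics/{n}0.png")[y:y+h,x:x+w];k=400/w
        im=cv2.resize(im,(400,300),interpolation=cv2.INTER_CUBIC)
        for poly,col in((rim,(0,0,255)),(rt,(0,160,0))):
            p=np.array([(proj(n,W(q))-(x,y)+.5)*k for q in poly]).astype(int)
            cv2.polylines(im,[p],True,col,1,cv2.LINE_AA)
        ims.append(im)
    return np.hstack(ims)
cv2.imwrite("pics/ov1.png",np.vstack([draw((.5487,-.2514),16.8,0),draw((.551,-.249),17.0,0)]))
E
```

```text
(no output)
```

View pics/ov1.png

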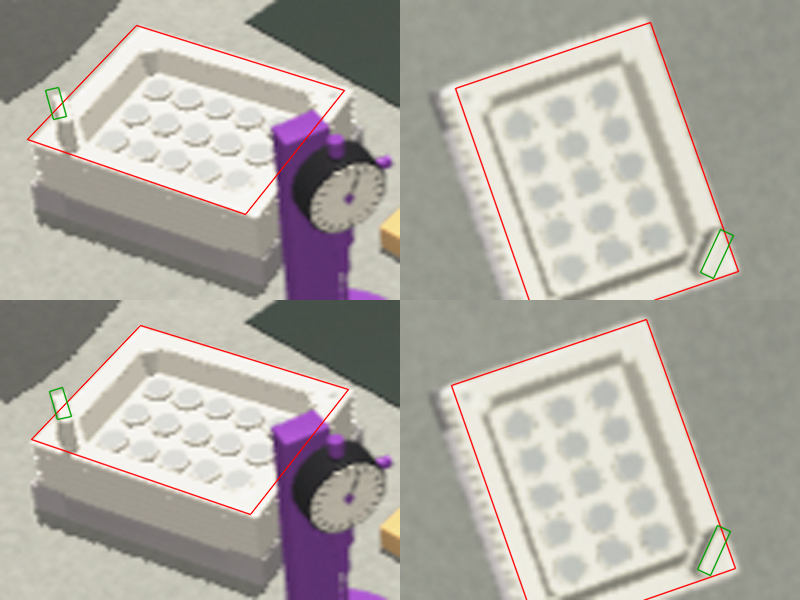

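```bash
python3 -m crank '[[[85,4,7,0,0.03],[85,4,8,0,0],[60,0,0,20,0],[60,0,0,20,0],[60,0,0,20,0],[60,0,0,20,0],[60,0,0,10,0],[60,0,0,0,0]]]'; python3 - <<'E'
from h import *
g=[.4956,-.3235,.094]
S=[]
for n,w,h in(("scene",128,96),("top",96,72)):
    im=ctrl.camera(n);u=proj(n,g);x,y=int(u[0]-w/2),int(u[1]-h/2);x=max(x,0)
    S.append(cv2.resize(im[y:y+h,x:x+w],(400,300),interpolation=cv2.INTER_CUBIC));print(n,x,y)
cv2.imwrite("pics/near1.png",np.hstack(S));print(ctrl.sense()["tool_pos"],ctrl.sense()["orientation"])
E
```

```text
time_s: 2.6
tool_pos: [0.4945, -0.3292, 0.1266]
orientation: [-179.6, 0.8, -29.3]
contact_force: [0.6, 0.1, 0.3]
opening: 0.705
scene 126 234
top 411 211
[ 0.49542917 -0.32982089  0.12856311] [-179.60759823    0.6398716   -29.27378339]
```

View pics/near1.png

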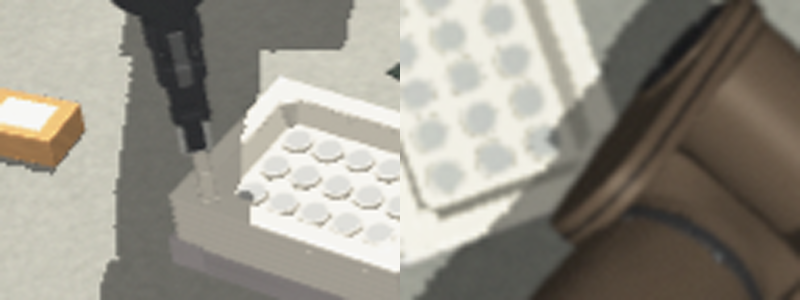

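```bash
python3 -m crank '[[[60,-3,-5,0,0],[60,0,0,20,0],[60,0,0,20,0],[60,0,0,10,0],[60,0,0,0,0]]]'
```

```text
time_s: 3.2
tool_pos: [0.4991, -0.3257, 0.0851]
orientation: [-179.8, -0.1, -29.3]
contact_force: [0.8, 0.3, -0.2]
opening: 0.697
```

```bash
python3 -m crank '[[[60,-4,0,7,0],[60,0,0,7,0],[60,0,0,0,0],[60,0,0,0,0]]]'
```

```text
time_s: 3.6
tool_pos: [0.4968, -0.3245, 0.0732]
orientation: [-179.8, -0.4, -29.3]
contact_force: [0.8, -0.4, 0.1]
opening: 0.705
```

```bash
python3 -m crank '[[[45,0,0,0,0],[38,0,0,0,0],[33,0,0,0,0],[30,0,0,0,0],[30,0,0,0,0],[30,0,0,0,0]]]' 20
```

```text
time_s: 4.2
tool_pos: [0.4972, -0.3249, 0.0741]
orientation: [-179.9, -0.4, -29.3]
contact_force: [0.2, 0.5, 0.1]
opening: 0.393
```

```bash
python3 - <<'E'
from h import *
s=ctrl.sense();print(s['tool_pos'],s['contact_force'],s['torque'],s['opening']*85.4)
S=[]
for n,u,w,h in(("scene",(226,285),128,96),):
    im=ctrl.camera(n);x,y=int(u[0]-w/2),int(u[1]-h/2)
    cv2.imwrite("pics/grip1.png",cv2.resize(im[y:y+h,x:x+w],(640,480),interpolation=cv2.INTER_CUBIC))
E
```

```text
[ 0.49717497 -0.3248541   0.07412241] [0.1984094  0.47214841 0.14797661] [ 0.03581386  0.03007689 -0.00935748] 33.531041551514676
```

View pics/grip1.png

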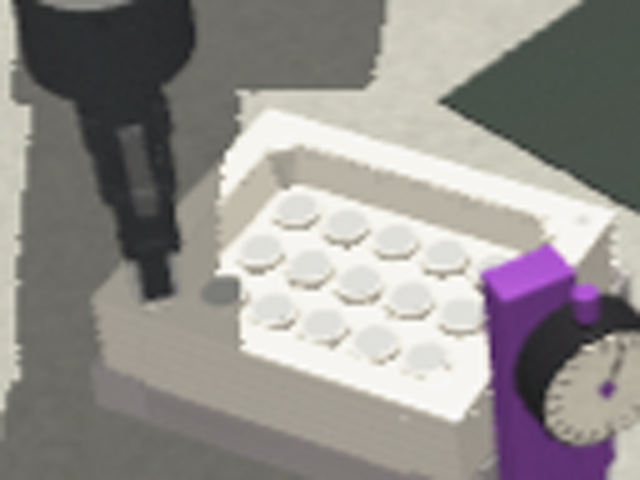

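```bash
python3 -m crank '[[[30,0,0,-5,0],[30,0,-1,-5,0],[30,0,-1,-5,0],[30,0,-1,-5,0],[30,0,0,0,0],[30,0,0,0,0]]]'; python3 - <<'E'
from h import *
s=ctrl.sense();print(s['tool_pos'],s['contact_force'],s['torque'],s['opening']*85.4)
u,w,h=(226,275),128,96
im=ctrl.camera("scene");x,y=int(u[0]-w/2),int(u[1]-h/2)
cv2.imwrite("pics/tip1.png",cv2.resize(im[y:y+h,x:x+w],(640,480),interpolation=cv2.INTER_CUBIC))
E
```

```text
time_s: 4.85
tool_pos: [0.498, -0.3215, 0.0953]
orientation: [-179.9, -0.4, -29.2]
contact_force: [-0.5, 0.0, -1.9]
opening: 0.393
[ 0.49799251 -0.32149437  0.09529428] [-0.45259015  0.0360123  -1.89874965] [0.01911915 0.10241269 0.07765299] 33.591085183583694
```

View pics/tip1.png

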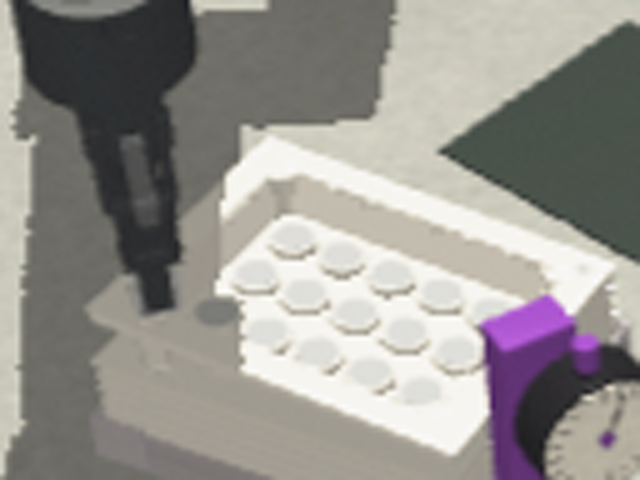

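```bash
python3 -m crank '[[[30,0.1,-1,-5,0],[30,0.1,-1,-5,0],[30,0.1,-1.2,-5,0],[30,0.1,-1.3,-5,0],[30,0.1,-1.5,-5,0],[30,0.1,-1.7,-5,0],[30,0,0,0,0],[30,0,0,0,0]]]'; python3 - <<'E'
from h import *
s=ctrl.sense();print(s['torque'])
E
```

```text
time_s: 5.7
tool_pos: [0.5024, -0.3133, 0.1276]
orientation: [-179.8, -0.3, -29.2]
contact_force: [0.3, 0.8, -1.8]
opening: 0.39
[0.0062279  0.09461153 0.14991588]
```

```bash
python3 -m crank '[[[30,0.2,-2,-5,0],[30,0.2,-2,-5,0],[30,0.2,-2,-5,0],[30,0.2,-2.2,-5,0],[30,0.2,-2.4,-5,0],[30,0.2,-2.5,-5,0],[30,0,0,0,0],[30,0,0,0,0]]]'; python3 - <<'E'
from h import *
s=ctrl.sense();print(s['torque'],s['joints'])
u,w,h=(226,265),128,96
im=ctrl.camera("scene");x,y=int(u[0]-w/2),int(u[1]-h/2)
cv2.imwrite("pics/tip2.png",cv2.resize(im[y:y+h,x:x+w],(640,480),interpolation=cv2.INTER_CUBIC))
E
```

```text
time_s: 6.5
tool_pos: [0.511, -0.3027, 0.1616]
orientation: [-179.9, -0.5, -29.3]
contact_force: [-0.4, 0.0, -1.2]
opening: 0.394
[-0.04771069  0.06666736  0.02975943] [-40.5191938    9.8574293  105.73340722   0.25042521  63.98438378
 -11.37423815]
```

View pics/tip2.png

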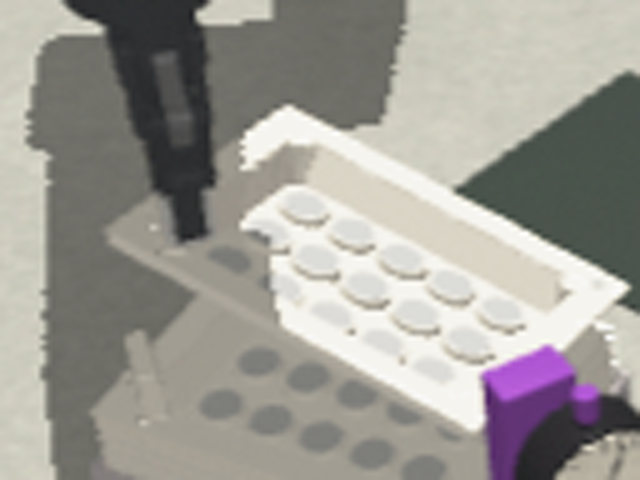

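The tray is tipped about 20° and the next tray is still seated. Wrist force fell from 1.9 to 1.2 N, the tray's own weight, so the button has let go and only pad friction holds the tilt. I'll lower it back along the arc so the heel seat turns it nearly level, then clamp hard.

```bash
python3 -m crank '[[[30,-0.2,2.2,5,0],[30,-0.2,2.2,5,0],[30,-0.2,2.2,5,0],[30,-0.2,2.2,5,0],[30,-0.2,2,5,0],[30,-0.2,2,5,0],[30,-0.2,1.5,5,0],[30,0,0,0,0]]]' ; python3 -m crank '[[[30,-0.2,1.5,5,0],[30,-0.2,1.5,5,0],[30,-0.2,1,5,0],[30,0,0,0,0]]]'
```

```text
time_s: 7.35
tool_pos: [0.5017, -0.3157, 0.1222]
orientation: [-179.8, -0.4, -29.4]
contact_force: [-0.3, 0.9, -0.0]
opening: 0.392
time_s: 7.75
tool_pos: [0.4994, -0.3193, 0.1064]
orientation: [-179.8, -0.4, -29.4]
contact_force: [0.7, 0.8, -0.3]
opening: 0.395
```

```bash
python3 -m crank '[[[30,-0.1,1,5,0],[30,0,1,5,0],[30,0,0,0,0],[20,0,0,0,0],[20,0,0,0,0],[20,0,0,0,0]]]' 120; python3 -m crank '[[[20,0,0,-4,0],[20,0,0,-4,0],[20,0,0,-3,0],[20,0,0,0,0],[20,0,0,0,0]]]'; python3 - <<'E'
from h import *
s=ctrl.sense();print(s['torque'],s['contact_force'])
u,w,h=(226,275),128,96
im=ctrl.camera("scene");x,y=int(u[0]-w/2),int(u[1]-h/2)
cv2.imwrite("pics/lift1.png",cv2.resize(im[y:y+h,x:x+w],(640,480),interpolation=cv2.INTER_CUBIC))
E
```

```text
time_s: 8.35
tool_pos: [0.4994, -0.3216, 0.0976]
orientation: [-179.7, -0.5, -29.3]
contact_force: [-1.0, -0.2, 2.8]
opening: 0.359
time_s: 8.85
tool_pos: [0.4992, -0.3209, 0.1085]
orientation: [-179.7, -0.5, -29.3]
contact_force: [0.2, 0.4, -0.5]
opening: 0.361
[ 0.10871097 -0.04960615  0.02429038] [ 0.20782621  0.3732205  -0.54900678]
```

View pics/lift1.png

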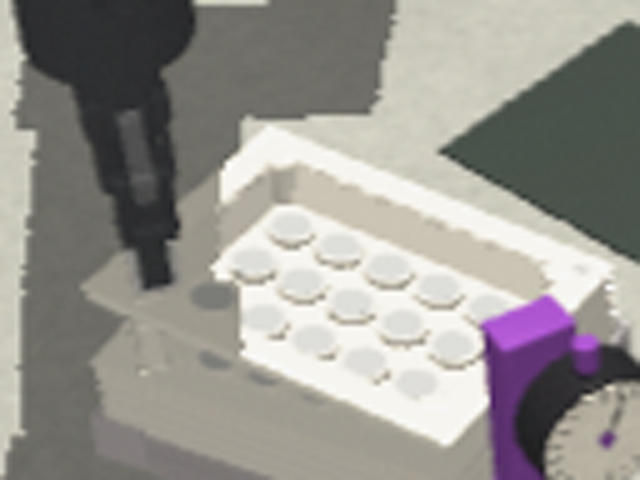

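```bash
python3 -m crank '[[[20,0,0,-5,0],[20,0,0,0,0],[20,0,0,0,0]]]';python3 -m crank '[[[20,0,0,-6,0],[20,0,0,0,0],[20,0,0,0,0]]]'; python3 - <<'E'
from h import *
s=ctrl.sense();print(s['torque'],s['contact_force'],s['tool_pos'])
E
```

```text
time_s: 9.2
tool_pos: [0.4984, -0.3209, 0.113]
orientation: [-179.8, -0.4, -29.3]
contact_force: [0.6, 0.5, -1.2]
opening: 0.36
time_s: 9.5
tool_pos: [0.4981, -0.321, 0.1193]
orientation: [-179.8, -0.4, -29.3]
contact_force: [-0.2, -0.9, -2.0]
opening: 0.364
[-0.05768578  0.01754744  0.04280626] [-0.15628971 -0.92167277 -2.02727457] [ 0.49806376 -0.32101111  0.11930498]
```

```bash
python3 - <<'E'
from h import *
F=[]
for i in range(10):
    im=ctrl.camera("scene");F.append(ctrl.sense()['contact_force'])
cv2.imwrite("pics/l2.png",im);F=np.array(F);print(F.mean(0),F.std(0))
# optical comparison of heel region and next stack, vs grip1 not saved full: use scene0 (seated)
a=cv2.cvtColor(cv2.imread("pics/scene0.png"),6)
b=cv2.cvtColor(im,6)
tpl=a[272:292,264:290]   # heel corner of the top tray
r=cv2.matchTemplate(b[250:310,240:310],tpl,5);_,m,_,l=cv2.minMaxLoc(r);print("heel shift",m,l[0]+240-264,l[1]+250-272)
tpl=a[296:330,182:250];r=cv2.matchTemplate(b[280:345,170:262],tpl,5);_,m,_,l=cv2.minMaxLoc(r);print("stack",m,l[0]+170-182,l[1]+280-296)
E
```

```text
[ 0.28542917  0.02087409 -0.97818088] [0.39417383 0.57622353 0.44839285]
heel shift 0.8409686088562012 0 0
stack 0.8462378978729248 -12 9
```

```bash
python3 - <<'E'
import cv2,numpy as np
a=[cv2.imread(f)[235:325,170:290] for f in("pics/scene0.png","pics/l2.png")]
cv2.imwrite("pics/cmp.png",np.hstack([cv2.resize(i,(400,300),interpolation=cv2.INTER_CUBIC) for i in a]))
E
```

```text
(no output)
```

View pics/cmp.png

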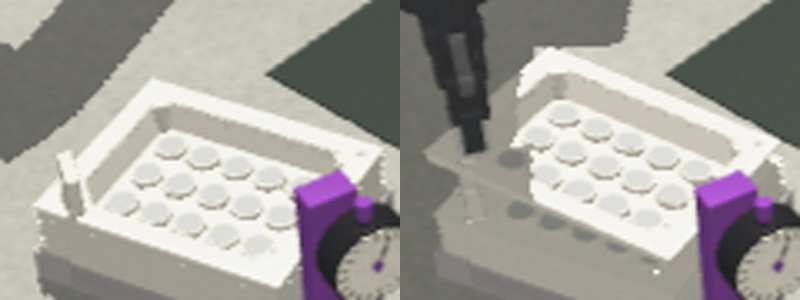

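```bash
cat > trk.py <<'E'
from h import *
from scipy.spatial.transform import Rotation as Ro
from scipy.optimize import least_squares
A=cv2.cvtColor(cv2.imread("pics/scene0.png"),6);p=P["scene"]
a=np.radians(17);R0=np.array([[np.cos(a),-np.sin(a)],[np.sin(a),np.cos(a)]]);C=np.array([.5525,-.2465])
# tray points -> tray mm frame; floor plane approx 2 mm above origin
poly=np.array([proj("scene",np.r_[C+R0@np.array(q)/1e3,.046]) for q in((-40,-55),(75,-55),(75,55),(-40,55))]).astype(np.int32)
m=cv2.fillPoly(np.zeros_like(A),[poly],255)
pt=cv2.goodFeaturesToTrack(A,80,.02,3,mask=m).reshape(-1,2)
W=np.array([atz("scene",u,.046) for u in pt])
def projs(X):
    c=(X-p["pose"][:3,3])@p["pose"][:3,:3]*[1,-1,-1]
    return cv2.projectPoints(c,np.zeros(3),np.zeros(3),p["K"],p["dist_coeffs"])[0].reshape(-1,2)
dg=np.r_[R0@np.array([172,132]),0];dg/=np.linalg.norm(dg)
ax=np.cross(dg,[0,0,1]);ax*=np.sign(np.cross(ax,-dg)[2])  # + = ridge corner up
G=np.r_[C+R0@np.array([-.077,-.057]),.080]; H=np.r_[C+R0@np.array([.095,.075]),.058]
def move(X,q): # q: rotvec (3), shift of grip(3)
    return Ro.from_rotvec(q[:3]).apply(X-G)+G+q[3:]
def fit(im,tool0,tool,guesses=(2,5,8,11,14,17,20)):
    B=cv2.cvtColor(im,6);d=np.array(tool)-np.array(tool0);best=None
    for g in guesses:
        q=np.r_[ax*np.radians(g),d]
        g0=projs(move(W,q)).astype(np.float32)
        n,s,e=cv2.calcOpticalFlowPyrLK(A,B,pt.astype(np.float32),g0.copy(),winSize=(11,11),maxLevel=0,flags=cv2.OPTFLOW_USE_INITIAL_FLOW)
        ok=(s.ravel()==1)&(e.ravel()<25)&(np.linalg.norm(n-g0,axis=1)<5)
        if ok.sum()<8: continue
        r=least_squares(lambda v:np.r_[(projs(move(W[ok],np.r_[v,d]))-n[ok]).ravel()],q[:3],loss="soft_l1")
        sc=np.median(np.abs(r.fun))/ok.mean()
        if best is None or sc<best[0]: best=(sc,g,ok.sum(),r.x)
    if best is None: return print("no fit")
    rv=best[3];q=np.r_[rv,d];z=Ro.from_rotvec(rv).apply([0,0,1])
    print("score %.2f g%d n%d tilt %.1f alongdiag %.1f"%(best[0],best[1],best[2],np.degrees(np.arccos(z[2])),np.degrees(rv@ax)),"heel move mm",(1e3*(move(H[None],q)[0]-H)).round(1),"centre",move(np.r_[C,.044][None],q)[0].round(3))
E
python3 - <<'E'
from trk import *
t0=[.4972,-.3249,.0741]
print(len(pt)); fit(cv2.imread("pics/l2.png"),t0,[.4981,-.321,.1193])
E
```

```text
40
score 0.36 g14 n35 tilt 10.2 alongdiag 10.1 heel move mm [-0.6 -3.9  7.5] centre [ 0.551 -0.25   0.073]
```

```bash
python3 -m crank '[[[20,0,0,-7,0],[20,0,0,-7,0],[20,0,0,-6,0],[20,0,0,0,0],[20,0,0,0,0]]]'; python3 - <<'E'
from trk import *
t0=[.4972,-.3249,.0741]
F=[]
for i in range(6): im=ctrl.camera("scene");s=ctrl.sense();F.append(s['contact_force'])
cv2.imwrite("pics/l3.png",im);print(np.mean(F,0),s['tool_pos'])
fit(im,t0,s['tool_pos'])
E
```

```text
time_s: 10.5
tool_pos: [0.4983, -0.3213, 0.1418]
orientation: [-179.8, -0.5, -29.3]
contact_force: [0.1, -0.4, -2.0]
opening: 0.357
[ 0.13710653 -0.2019167  -0.86001233] [ 0.49803033 -0.3210594   0.14102021]
score 0.41 g11 n33 tilt 10.3 alongdiag 10.1 heel move mm [-1.8 -3.2 29.1] centre [ 0.55  -0.25   0.095]
```

The tray is clear of the next one at a stable 10.2°, which is close to the 12° limit. There's time to lower it against its seat a little further for a more level grip.

```bash
python3 -m crank '[[[20,0,0,8,0],[20,0,0,8,0],[20,0,0,8,0],[20,0,0,6,0],[20,0,0,0,0]]]' && python3 -m crank '[[[30,0,0.5,5,0],[30,0,0.5,5,0],[30,0,0.5,5,0],[30,0,0.5,5,0],[30,0,0,2,0],[30,0,0,0,0]]]' 20
```

```text
time_s: 11.3
tool_pos: [0.4978, -0.3205, 0.107]
orientation: [-179.8, -0.3, -29.3]
contact_force: [1.2, -0.1, 0.0]
opening: 0.362
time_s: 11.9
tool_pos: [0.4976, -0.324, 0.0863]
orientation: [-179.8, -0.4, -29.3]
contact_force: [-1.0, -0.1, 3.7]
opening: 0.356
```

```bash
python3 - <<'E'
from trk import *
im=ctrl.camera("scene");s=ctrl.sense();print(s['tool_pos'],s['contact_force']);fit(im,[.4972,-.3249,.0741],s['tool_pos'])
E
```

```text
[ 0.49767411 -0.32401193  0.08639124] [-2.12249298  0.24301279  3.91432908]
score 0.22 g2 n38 tilt 2.5 alongdiag 2.2 heel move mm [ 4.8 -3.5  3.9] centre [ 0.555 -0.249  0.053]
```

```bash
python3 -m crank '[[[20,0,0,0,0],[20,0,0,0,0],[20,0,0,0,0],[20,0,0,-5,0],[20,0,0,-5,0],[20,0,0,-5,0],[20,0,0,-5,0],[20,0,0,0,0],[20,0,0,0,0]]]' 120;  python3 - <<'E'
from trk import *
F=[]
for i in range(6): im=ctrl.camera("scene");s=ctrl.sense();F.append(s['contact_force'])
print(np.mean(F,0),s['tool_pos'])
fit(im,[.4972,-.3249,.0741],s['tool_pos'])
r=cv2.imwrite("pics/l4.png",im)
E
```

```text
time_s: 12.85
tool_pos: [0.4977, -0.323, 0.1068]
orientation: [-179.8, -0.4, -29.3]
contact_force: [-0.3, -0.6, -2.5]
opening: 0.361
[-0.03820266 -0.11315505 -0.75289998] [ 0.49768551 -0.3229531   0.10661581]
score 0.30 g11 n37 tilt 6.7 alongdiag 6.5 heel move mm [ 3.5 -5.1  8.1] centre [ 0.553 -0.251  0.066]
```

```bash
python3 -m crank '[[[20,0,0,-8,0],[20,0,0,-10,0],[20,0,0,-12,0],[20,0,0,-12,0],[20,0,0,-12,0],[20,0,0,-12,0],[20,0,0,-12,0],[20,0,0,-10,0],[20,0,0,-8,0],[20,0,0,-4,0],[20,0,0,0,0],[20,0,0,0,0]]]';  python3 - <<'E'
from trk import *
F=[]
for i in range(6): im=ctrl.camera("scene");s=ctrl.sense();F.append(s['contact_force'])
print(np.mean(F,0),s['tool_pos'],s['orientation'])
fit(im,[.4972,-.3249,.0741],s['tool_pos'])
cv2.imwrite("pics/l5.png",im)
B=cv2.cvtColor(im,6);tpl=A[303:330,183:235];r=cv2.matchTemplate(B[290:345,170:250],tpl,5);_,m,_,l=cv2.minMaxLoc(r);print("stack side",m,l[0]-13,l[1]-13)
E
```

```text
time_s: 14.35
tool_pos: [0.4973, -0.3235, 0.218]
orientation: [-179.9, -0.6, -29.3]
contact_force: [-0.5, -0.2, -0.3]
opening: 0.361
[ 0.17131763  0.13504574 -1.21738826] [ 0.49729285 -0.32341216  0.21772243] [-179.84669595   -0.61245818  -29.28560449]
score 0.41 g11 n31 tilt 7.3 alongdiag 6.8 heel move mm [  0.4  -3.8 118.3] centre [ 0.552 -0.251  0.177]
stack side 0.8750901222229004 5 15
```

```bash
python3 -m crank '[[[20,-3,-4,0,0],[20,-6,-8,0,0],[20,-9,-11,0,0],[20,-10,-13,0,0],[20,-10,-13,0,0],[20,-10,-13,0,0],[20,-10,-13,0,0],[20,-10,-13,0,0],[20,-10,-13,0,0],[20,-10,-13,0,0],[20,-10,-13,0,0],[20,-10,-13,0,0],[20,-10,-13,0,0],[20,-9,-11,0,0],[20,-8,-10,0,0],[20,-6,-8,0,0],[20,-4,-5,0,0],[20,-2,-3,0,0],[20,0,0,0,0],[20,0,0,0,0]]]'
```

```text
time_s: 16.65
tool_pos: [0.4578, -0.0627, 0.2167]
orientation: [-179.8, -0.6, -29.1]
contact_force: [1.0, -0.2, -1.1]
opening: 0.364
```

```bash
python3 -m crank '[[[20,4,5,3,0],[20,5,7,6,0],[20,4,5,9,0],[20,1,2,10,0],[20,0,0,10,0],[20,0,0,10,0],[20,0,0,9,0],[20,0,0,6,0],[20,0,0,3,0],[20,0,0,0,0],[20,0,0,0,0],[20,0,0,0,0]]]';  python3 - <<'E'
from trk import *
for n in("scene","top"): im=ctrl.camera(n);cv2.imwrite(f"pics/f_{n}.png",im);I=im if n=="scene" else I
s=ctrl.sense();print(s['tool_pos'],s['orientation'])
fit(I,[.4972,-.3249,.0741],s['tool_pos'])
t=cv2.imread("pics/f_top.png")
cv2.imwrite("pics/final.png",np.hstack([I[130:430,100:500],t[100:400,200:600]]))
E
```

```text
time_s: 17.85
tool_pos: [0.4612, -0.0896, 0.1434]
orientation: [-179.8, -0.5, -29.3]
contact_force: [-0.0, -0.2, -1.2]
opening: 0.357
[ 0.46134886 -0.08970782  0.14352499] [-179.82197441   -0.47519354  -29.28938751]
score 0.56 g8 n28 tilt 8.0 alongdiag 7.2 heel move mm [-37.8 231.1  42.3] centre [ 0.515 -0.017  0.102]
```

View pics/final.png

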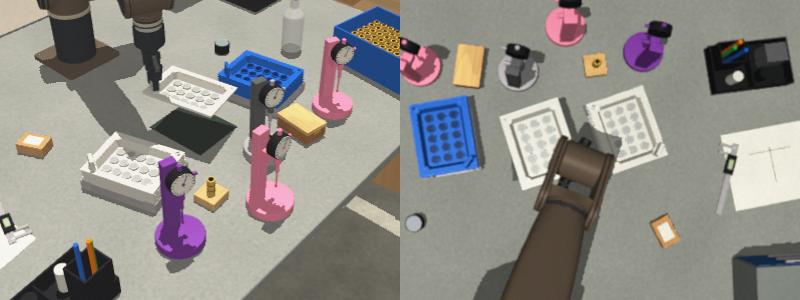

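The picture shows the tray held over the mat (crop 195,90), the next white tray still in its stack (130,165), and the blue stack and bushings where they were. I'll make one stillness check, then hand in.

```bash
python3 -m crank '[[[20,0,0,0,0],[20,0,0,0,0],[20,0,0,0,0],[20,0,0,0,0],[20,0,0,0,0]]]';  python3 - <<'E'
from trk import *
im=ctrl.camera("scene");s=ctrl.sense();print(s['tool_pos'],s['joint_vel'].round(2))
fit(im,[.4972,-.3249,.0741],s['tool_pos'])
print(ctrl.sign_off())
E
```

```text
time_s: 18.45
tool_pos: [0.4619, -0.09, 0.1446]
orientation: [-179.8, -0.6, -29.3]
contact_force: [0.4, 0.5, -1.2]
opening: 0.358
[ 0.46192116 -0.0899679   0.14456203] [ 0.03  0.02  0.1  -0.04  0.05  0.05]
score 0.71 g8 n29 tilt 8.1 alongdiag 7.3 heel move mm [-38.6 231.7  43. ] centre [ 0.515 -0.017  0.103]
the job is handed in; nothing more can be done
None
```

I handed the job in at about 18.5 s of robot time, holding a white tray over the mat; sign-off gives no verdict. The brass bushing was on the rest, so I took the steel one to be under the grey gauge. A pink gauge hid that bushing, so I never saw it directly.

**What I did:**
- **Grip:** the moves cannot tilt the tool. I pinched the ridge by its ends, not across its thickness as you described, so the tray could pivot in the pads.
- **Peel:** I tipped the tray about its heel to roughly 20° by arc estimate, until the button let go.
- **Levelling:** I lowered the tray nearly level onto its stack twice to reduce its tilt, since the first grip held it at 10.2°. Then I clamped at 120 N, lifted it and carried it over.

**Last checks:**
- **Position:** the tray is about 2 mm from the mat centre and about 100 mm above it, and the arm is still.
- **Load:** the wrist reads about 1.2 N, the weight of one tray.
- **Neighbours:** in the last picture the next white tray, the blue stack and everything else look to be in place. The template match on the stack side came back shifted by (5, 15) pixels. I put that down to shadow and relied on the picture and the weight.

**Less certain:**
- **Tilt:** it is about 8°, not truly level. That is inside the 12° limit, but the reading rose from 6.7° to 8.1° during the carry, as the fit also got poorer.
- **Heel during the peel:** at the highest point it looked about 15 mm off its seat. From the wrist force and the pivot geometry, I believe the required tip was reached earlier, near 14°, with the heel still seated. I did not measure the tilt at that moment.

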